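Fit the spare capsule bulb with the bulb tongs

TASK

Fit the small spare capsule bulb from the bulb stand into the bedside lamp, touching the bulb only with the sprung tongs: pick the tongs out of their wooden block, grip the bulb's glass with them, feel for the hole in the lamp's steel plate without pressing hard, and push the bulb gently fully home until its collar sits on the plate. Then let the bulb go and put the tongs back upright in their block, right down on their ledges. Glass is fragile, so never squeeze or press hard, and leave everything else where it is.

Things in the scene. Friction and masses are not known exactly. Their poses are not given: they have to be found in the camera images.
- tongs: Sprung bulb tongs, 120 g, 95 mm tall, upright, jaws down in the block: flat steel arms, 20 mm wide along x, at the +y and -y sides of a black head (heights 78 to 95 mm, 26 mm across y). Origin: on the middle line, level with the jaws' underside; z up, y from arm to arm (squeezing direction). Jaws: heights 0 to 18 mm, rubber V-grooves reaching 13 mm either side along x, centring a rod on the axis.
- tongs_flats (a point): Point on the tongs' axis 72 mm above their origin, midway between the arms' flat outer faces, to be held across y from above (flats: heights 51 to 95 mm). They are 52 mm apart when open. Each arm slides in up to 8 mm against its spring: 5 N at the open stop plus 0.7 N per mm. Jaws meet an 18 mm rod at 40 mm apart and are clear of it above 43; opened past 52 mm the fingers drop the tongs.
- tongs_left: The tongs' +y arm with its jaw; origin at the tongs' origin when open, moving towards -y as it is squeezed. At heights 46 to 50 mm a ledge, 26 mm wide along x, stands out sideways to 36 mm from the tongs' middle; fingertips may bear on its top.
- tongs_right: The tongs' -y arm with its jaw and ledge, mirror image of the other; origin at the tongs' origin when open, moving towards +y as it is squeezed.
- block: Fixed wooden tongs block, 56 (x) x 84 (y) x 62 mm high, with an open well 32 (x) x 60 (y) mm, 50 mm deep. Origin: centre of the underside. Parked, the tongs stand centred in the well, open, tongs y along block y, the undersides of their ledges on the block's top: tongs' origin 16 mm above the block's origin.
- rack: Fixed dark wooden bulb stand, 130 (x) x 70 (y) x 28 mm high, with two loose 21.5 mm holes, 35 mm either side of its middle along x; one holds the capsule bulb, the other the globe bulb. Origin: centre of the underside.
- bulb: Capsule bulb (the slim one), 54 mm tall, 24 to 39 g, upright, plug down. Origin: centre of the plug's lower end, z up along its axis. Plug 16 mm diameter, 20 mm long, its lower edge chamfered by 1 mm, with a groove half-way; collar 24 mm diameter, heights 20 to 24 mm. In the stand the collar's underside rests on the stand's top.
- bulb_glass (a point): Middle of the capsule bulb's glass, 39 mm above the bulb's origin. The glass is an 18 mm cylinder from 24 to 54 mm above the bulb's origin. It breaks if either jaw squeezes it with more than 45 N; a finger grip of 20 to 30 N on the tongs holds it well.
- globe_bulb: Bystander: globe bulb, 76 mm tall, 48 mm diameter, amber, standing in the other hole of the bulb stand. Origin: centre of the plug's lower end.
- lamp: Low bedside lamp, fixed: white slab 170 (x) x 160 (y) x 34 mm high, with a wire bow (88 mm high, 106 mm wide) 72 mm from the middle on the +x side. Origin: centre of the underside, z up. With the bulb fully home its collar rests on the lamp's steel plate and its origin is 20 mm above the lamp's origin. Touch down slowly (10 mm/s or less): a knock counts as pressing.
- plate_mid (a point): Point 40 mm above the lamp's origin, level with the top of its steel plate (48 x 112 mm, long side along the lamp's y). The plate's round hole (17.5 mm, 28 mm deep) lies on the lamp's y line through this point, at an unmeasured -16 to +16 mm: feel or look for it. From 3 to 10 mm down two sprung clips resist with 3 to 12 N, then snap into the groove. Press with 40 N at most.
- phone: Bystander: flat phone, 140 x 68 x 8 mm. Origin: centre of the underside.
- notebook: Bystander: small notebook, 130 x 90 x 12 mm. Origin: centre of the underside.
- pencil: Bystander: pencil, 160 mm long, 8 mm thick, lying on the notebook. Origin: below its middle.
- mug: Bystander: mug, 80 mm diameter, 90 mm high. Origin: centre of the underside.
- shade: Bystander: the lamp's open glass shade, 116 mm diameter, 110 mm high. Origin: centre of the underside.
- clock: Bystander: alarm clock, 50 x 120 x 66 mm. Origin: centre of the underside.
Things that resemble listed ones, but are neither listed nor needed, are in the scene too. Leave any green look-alike of the block alone.

How it is judged:
By the outcome, as a careful person would: the job done as asked, in the order asked, and still so for the second after the job is handed in, with the robot touching nothing.
It also fails if it takes over 72 s, if anything falls off the work surface, if the arm or the gripper's body presses on something with over 40 N, if the wrist force passes 120 N, or if a joint passes its speed limit or range.

ROBOT

A 6-joint arm with a two-finger parallel gripper is mounted at the origin on the work surface. World frame = base frame: x ahead of the robot, y to its left, z up, the work surface at z = 0. Lengths are in m, angles in rad, forces in N, time in s.
With the tool pointing down it reaches from about 0.325 to 0.775 m from the base axis. Payload 5.5 kg.
Tool frame: the origin (TCP) lies between the finger pads; the fingertips stand 8 mm ahead of it and the grasp point (between the pads) lies 11 mm behind it (tcp_to_tips is the distance from the TCP to the fingertips, in m); z points along the fingers, y is the line along which they close (so a half turn about z gives the same grasp; the last joint's range is limited). The gripper opens to 88 mm and grips with 3 to 60 N. Pads are 20 mm wide; open, the fingers measure 115 mm over their backs; the gripper's body (75 mm by 178 mm) begins 61 mm behind the grasp point.
Start: joints at [-1.339, 0.091, 1.231, -0, 1.82, -0.057], TCP at [0.171, -0.575, 0.196] pointing down, gripper open.
Joint ranges: [-2.87, 2.87], [-0.86, 2.18], [0.17, 2.46], [-1.51, 4.65], [0.06, 2.69], [-2.65, 2.65]. Speed limits (rad/s): [2.57, 2.57, 3.01, 3.14, 3.14, 3.14].

INTERFACE

Orientations are given as a unit quaternion [w, x, y, z].
In Python, from bench import * gives the robot as it stands. Calls block until the motion is done:
- move_to(position, orientation): joint-space move of the TCP to a pose.
- move_l(position, speed=0.15, orientation=None): straight line of the TCP; orientation=None keeps the orientation; speed is the mean speed in m/s.
- movej(angles): joint-space move.
- gripper_open() and close(): open the fingers fully, or close them until they stop; the grip force is fixed at half the most.
- hold(seconds).
- inverse_kinematics(position, orientation): joint angles nearest the present ones, or None.
- state(): the state.
- get_image(name): name is "side" or "top" or "wrist"; returns a dict with "frame" (400x640x3 uint8, blue, green, red), "depth" (400x640 float32, m along the optical axis (not along the pixel's ray), 0 where there is no reading), "camera_matrix" (3x3 intrinsics, pixels), "view" (4x4, takes a point from world to camera coordinates). Camera axes: x right, y up, looking along -z (the intrinsics and any distortion apply to the point x, -y, -z); pixel columns grow to the right and rows downward; lengths in m; the calibration is good to about 2 mm. A picture is of the moment at which its call begins.
A pose or a line that the arm cannot do raises IKError and nothing moves.
- job_done(): hands the job in; it is judged then, once.
The state is a dict: "time": time; "joint_pos": joint angles; "dq": joint speeds; "joint_torque": joint torques, N m; "ee_pos": TCP position; "ee_rot": TCP orientation; "ft_force": force on the tool from outside, world axes, zero at the start; "moment": the same for the moment, N m; "finger_gap": finger opening in m; "finger_force": force on a finger pad.
Only numpy, scipy, OpenCV 4.12 (cv2) and the standard library are available. Lean on these libraries where they do the work, as an engineer would, in place of code of your own. Each camera call takes 0.05 s, during which the arm holds its last target. There are 200 camera calls.

## Working session

There is one attempt and no reset: what is moved stays moved. The work goes in short steps, each a Python script; the robot and the scene stay as the last script left them, time stands still between calls to the robot, and variables do not carry over. Pictures are saved under pics/ and viewed, at most 10 in all, crops included, and the job is handed in when it is done.

```bash
ls; mkdir -p pics
python3 - <<'E'
from bench import *
import cv2,numpy as np
for n in ("top","side"):
    d=get_image(n); cv2.imwrite(f"pics/{n}0.png",d["frame"]); np.savez(f"{n}0.npz",**d); print(d["camera_matrix"],d["view"])
print(d.keys());s=state();print(s)
E
```

```text
pics
[[437.76220975   0.         315.97544084]
 [  0.         437.76220975 202.04175929]
 [  0.           0.           1.        ]] [[ 0.07473488 -0.99719479  0.00415413 -0.09668285]
 [ 0.96970132  0.07364472  0.23292874 -0.53645762]
 [-0.23258126 -0.01337964  0.97248493 -1.11568765]
 [ 0.          0.          0.          1.        ]]
[[370.0486901    0.         319.45350408]
 [  0.         370.0486901  196.1564447 ]
 [  0.           0.           1.        ]] [[-0.81609555 -0.57772378 -0.01494267  0.40617256]
 [ 0.39654664 -0.5785982   0.71272357 -0.29467339]
 [-0.42040315  0.57572508  0.70128584 -0.74353387]
 [ 0.          0.          0.          1.        ]]
dict_keys(['frame', 'depth', 'camera_matrix', 'view'])
{'time': 0.1, 'joint_pos': array([-1.33873667e+00,  9.17952917e-02,  1.23176813e+00,  1.42795584e-05,
        1.81975418e+00, -5.66825447e-02]), 'dq': array([-4.97997374e-04, -1.17111900e-03, -2.02928808e-03, -7.03861137e-05,
       -1.11294638e-03, -2.55338120e-04]), 'joint_torque': array([ 3.66865424e-03, -4.47854984e+01, -4.07570100e+01,  7.01629347e-02,
        2.84429791e-02, -1.10444487e-04]), 'ee_pos': array([ 0.17079281, -0.5748676 ,  0.19481144]), 'ee_rot': array([-8.59766551e-04,  9.89595961e-01,  1.43871782e-01, -6.86376514e-05]), 'ft_force': array([0.66231385, 0.02869908, 0.77022088]), 'moment': array([ 0.03316247, -0.02919274,  0.00347753]), 'finger_force': 0.0, 'finger_gap': 0.08775964061562101}
```

View pics/top0.png

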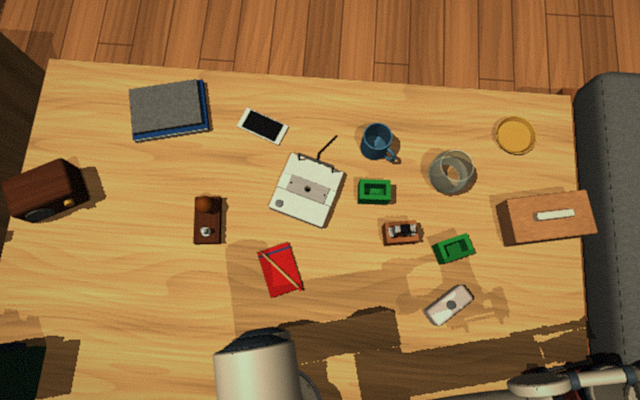

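View pics/side0.png

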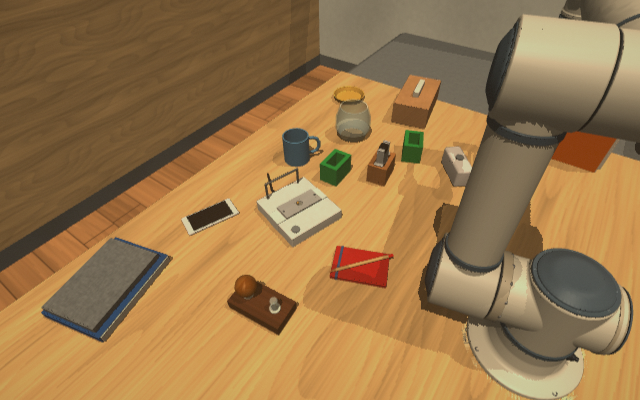

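Top view: the tongs stand in the brown block at (402,232). The green blocks at (375,191) and (454,249) are look-alikes. The stand is at (208,220), with the slim bulb at (206,232) and the globe at (206,203). The lamp, which has the wire bow, is at (308,190). The white item at (449,305) has no bow and is small, so it's not the lamp. I'll confirm with one enlarged crop and measure from the depth data.

```bash
cat > h.py <<'E'
import numpy as np,cv2
def cloud(d):
    K=d["camera_matrix"];V=d["view"];Z=d["depth"].astype(float)
    v,u=np.mgrid[:Z.shape[0],:Z.shape[1]]
    P=np.stack([(u-K[0,2])*Z/K[0,0],-(v-K[1,2])*Z/K[1,1],-Z],-1)
    return (P-V[:3,3])@V[:3,:3]      # R^T (p-t)
def ray(d,u,v,z):                    # pixel -> world point at height z
    K=d["camera_matrix"];V=d["view"];R=V[:3,:3]
    c=-R.T@V[:3,3]; r=R.T@np.array([(u-K[0,2])/K[0,0],-(v-K[1,2])/K[1,1],-1])
    return c+r*(z-c[2])/r[2]
def proj(d,p):
    K=d["camera_matrix"];q=d["view"][:3,:3]@p+d["view"][:3,3]
    return K[0,2]-K[0,0]*q[0]/q[2],K[1,2]+K[1,1]*q[1]/q[2]
def rect(P,zlo,zhi,c,r):
    m=(P[...,2]>zlo)&(P[...,2]<zhi)&(np.hypot(P[...,0]-c[0],P[...,1]-c[1])<r)
    q=P[m]; return len(q),cv2.minAreaRect((q[:,:2]*1000).astype(np.float32)),q
E
python3 - <<'E'
from h import *
d=dict(np.load("top0.npz"));P=cloud(d)
f=d["frame"]
cv2.imwrite("pics/crop1.png",np.vstack([np.hstack([cv2.resize(f[y-30:y+30,x-40:x+40],(400,300),interpolation=cv2.INTER_CUBIC) for x,y in r]) for r in [((402,232),(208,220)),((308,190),(449,300))]]))
for n,(u,v),zs,r in (("block",(402,232),(.055,.066),.07),("tongs",(402,232),(.085,.12),.06),("rack",(208,220),(.022,.032),.09),("lamp",(308,190),(.028,.043),.13),("plate",(308,190),(.037,.043),.08),("capsule",(206,232),(.05,.075),.04),("globe",(206,203),(.06,.12),.05)):
    c=P[v,u]; N,b,q=rect(P,*zs,c,r); print(n,c.round(3),N,np.round(b[0],1),np.round(b[1],1),round(b[2],1),q.mean(0).round(4))
E
```

```text
block [ 0.469 -0.28   0.113] 353 [ 479.5 -287. ] [56.8 85.2] 8.8 [ 0.4773 -0.2832  0.0622]
tongs [ 0.469 -0.28   0.113] 184 [ 479.1 -286.8] [21.7 53.3] 11.9 [ 0.4782 -0.2854  0.1083]
rack [0.477 0.236 0.03 ] 833 [478.5 242. ] [130.2  72.1] 5.4 [0.4688 0.2379 0.0285]
lamp [ 0.589 -0.03   0.008] 3240 [583.8 -23.7] [160.5 170.8] 73.2 [ 0.5811 -0.0238  0.0357]
plate [ 0.589 -0.03   0.008] 845 [588.5 -27.1] [151.5 152.1] 74.5 [ 0.5844 -0.0279  0.0396]
capsule [0.44  0.231 0.054] 42 [442.5 237.1] [14.3 16.3] 68.3 [0.4426 0.2369 0.0618]
globe [0.513 0.233 0.083] 237 [512.1 243.8] [41.  46.5] 61.9 [0.5106 0.2421 0.0766]
```

View pics/crop1.png

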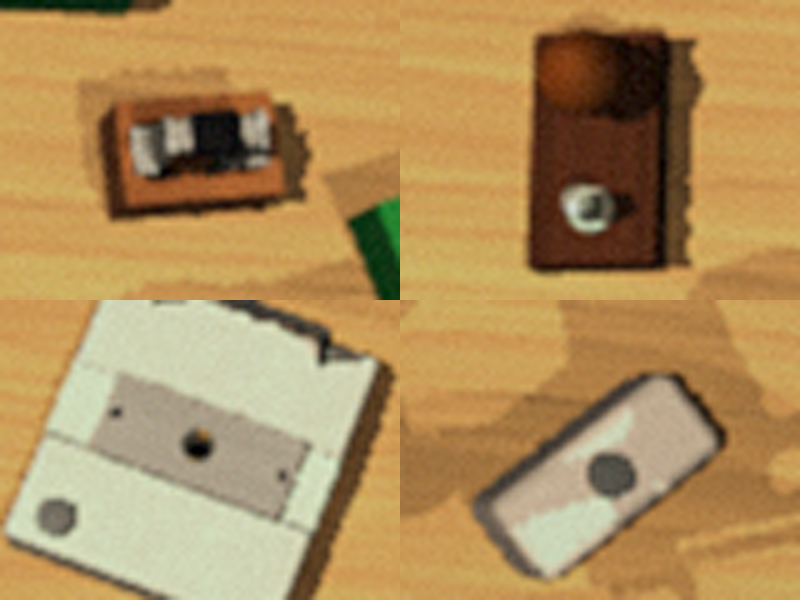

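The crop confirms the tongs in the brown block (402,232), the slim white bulb (206,232), and the lamp's plate with its hole near (307.6,189). The other white item is just a slab. Next I'll check the gripper calls and locate the hole.

The documented calls have no partial opening, but this job needs one: the jaws must open while the tongs stay held. I'll test in free air whether `close` takes a width.

Run:
```python
from bench import *
for a,k in (((0.06,),{}),((),dict(width=0.07)),((),dict(force=10)),):
    try: r=close(*a,**k); print(a,k,r,state()["finger_gap"],state()["time"])
    except BaseException as e: print(a,k,type(e),e)
```

```text
(0.06,) {} <class 'TypeError'> too many positional arguments
() {'width': 0.07} <class 'TypeError'> got an unexpected keyword argument 'width'
() {'force': 10} <class 'TypeError'> got an unexpected keyword argument 'force'
```

`close()` takes no arguments, so once the tongs are held across their arms I can't open them partway. They can still be carried open by gripping the black head across x and re-gripped across y once they stand around the bulb. After the bulb is home, I release them standing on the plate, take the head again and park. First, a close look from above the block.

```bash
cat >> h.py <<'E'
def q(deg):  # tool down, tool x at yaw deg (tool y at deg-90)
    a=np.radians(deg)/2; return [0,np.cos(a),np.sin(a),0]
E
python3 - <<'E'
from bench import *
from h import *
move_to([.4795,-.287,.27],q(98.8)); s=state(); print(s["time"],s["joint_pos"].round(2),s["ee_pos"])
d=get_image("wrist"); np.savez("w1.npz",**d); cv2.imwrite("pics/w1.png",d["frame"])
P=cloud(d); c=(.4795,-.287)
for n,zs,r in (("block",(.057,.066),.07),("tongs",(.095,.118),.045),("ledge",(.064,.071),.05)):
    N,b,qq=rect(P,*zs,c,r); print(n,N,np.round(b[0],1),np.round(b[1],1),round(b[2],1),np.median(qq[:,2]))
E
```

```text
1.675 [-0.6   0.01  1.18 -0.    1.95 -0.75] [ 0.47897557 -0.28784323  0.26960261]
block 1326 [ 480.7 -290. ] [55.9 83.6] 8.7 0.06138767394138128
tongs 653 [ 480.5 -289. ] [20.3 51.3] 9.0 0.10917545592817023
ledge 165 [ 481.1 -288.4] [26.2 72.7] 8.3 0.06520054484787582
```

View pics/w1.png

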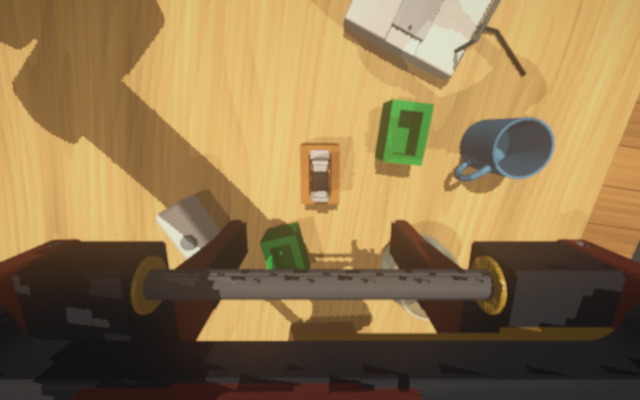

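The wrist view shows the tongs in the brown block at (320,175), with the green look-alikes clear of the fingers. I'll grip the head across x and lift.

Run:
```python
from bench import *
from h import *
p=[.4805,-.2893]
def st(m): s=state(); print(m,round(s["time"],1),s["ee_pos"].round(4),"gap",round(s["finger_gap"],4),"F",round(s["finger_force"],1),s["ft_force"].round(1))
move_l([*p,.14],.2,q(98.8)); move_l([*p,.091],.06); st("down")
close(); st("closed")
move_l([*p,.15],.08); st("lift")
move_l([*p,.20],.2)
d=get_image("side"); cv2.imwrite("pics/s1.png",cv2.resize(d["frame"][60:220,290:500],(790,600),interpolation=cv2.INTER_CUBIC))
```

```text
down 3.5 [ 0.4807 -0.2895  0.0915] gap 0.0876 F 0.0 [ 0.3  0.5 -0. ]
closed 4.8 [ 0.4805 -0.2893  0.091 ] gap 0.0007 F 0.0 [ 0.7  0.  -0.9]
lift 5.7 [ 0.4803 -0.2891  0.1494] gap 0.0002 F 0.0 [ 0.6 -0.6 -0.3]
```

View pics/s1.png

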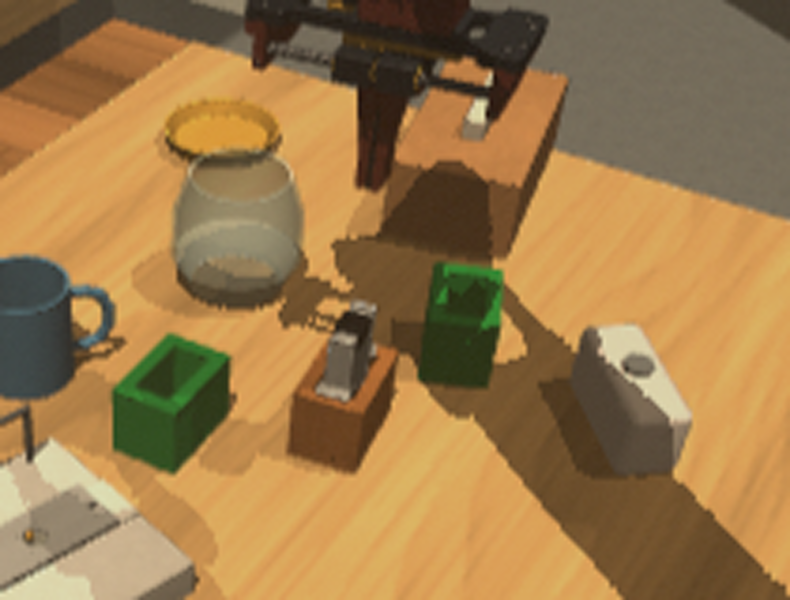

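The fingers closed to 0 between the arms without touching anything, so the head has no surface to grip. The picture shows the tongs still parked at (350,350). Instead I'll hold one arm across its 20 mm width in x; the spring preload keeps the jaws open.

```bash
cat >> h.py <<'E'
def off(p,yaw,dx,dy):
    a=np.radians(yaw); return [p[0]+dx*np.cos(a)-dy*np.sin(a), p[1]+dx*np.sin(a)+dy*np.cos(a)]
E
python3 - <<'E'
from bench import *
from h import *
yaw=8.8; p=off([.4805,-.2893],yaw,0,.020)
def st(m): s=state(); print(m,round(s["time"],1),s["ee_pos"].round(4),"gap",round(s["finger_gap"],4),"F",round(s["finger_force"],1),s["ft_force"].round(1),s["moment"].round(2))
gripper_open(); move_l([*p,.13],.2); move_l([*p,.084],.06); st("down")
close(); st("closed")
if state()["finger_gap"]>.01:
    move_l([*p,.15],.08); st("lift"); move_l([*p,.17],.1); st("up")
d=get_image("side"); cv2.imwrite("pics/s2.png",cv2.resize(d["frame"][80:220,310:500],(790,600),interpolation=cv2.INTER_CUBIC))
E
```

```text
down 9.0 [ 0.4776 -0.2696  0.0844] gap 0.088 F 0.0 [-0.3 -0.6 -0.2] [-0.08 -0.11  0.01]
closed 10.3 [ 0.4783 -0.2698  0.0854] gap 0.0007 F 3.4 [1.  1.2 6.6] [ 0.02 -0.48 -0.03]
```

View pics/s2.png

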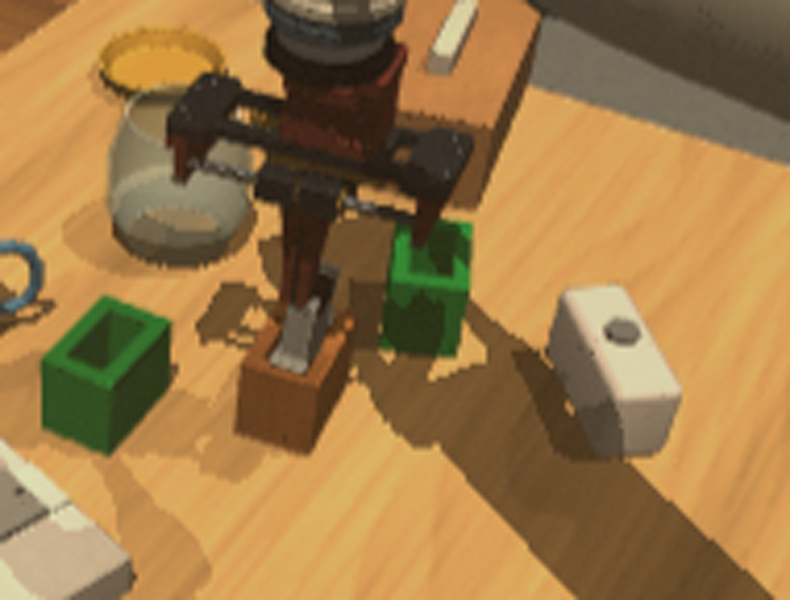

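Run:
```python
from bench import *
from h import *
a=get_image("wrist")["frame"]; 
d=get_image("side");f1=d["frame"][110:190,350:450]
s=state();print(s["finger_gap"],s["finger_force"],s["ft_force"],s["ee_pos"],s["ee_rot"])
gripper_open(); p=s["ee_pos"]; move_l([p[0],p[1],.20],.15)
d=get_image("wrist");np.savez("w2.npz",**d)
f2=get_image("side")["frame"][110:190,350:450]
r=lambda f:cv2.resize(f,(400,300),interpolation=cv2.INTER_CUBIC)
cv2.imwrite("pics/m1.png",np.vstack([np.hstack([r(f1),r(f2)]),np.hstack([r(a),r(d["frame"])])]))
P=cloud(d);c=(.4805,-.2893)
for n,zs,rr in (("block",(.057,.066),.07),("tongs",(.095,.118),.045)):
    N,b,qq=rect(P,*zs,c,rr); print(n,N,np.round(b[0],1),np.round(b[1],1),round(b[2],1),np.median(qq[:,2]))
print(state()["time"])
```

```text
0.00026082109918310715 3.38155159028247 [2.53680222 1.33762747 4.35554409] [ 0.47834592 -0.26983605  0.08536341] [1.40731431e-03 6.50679689e-01 7.59350923e-01 3.69576824e-04]
block 1887 [ 480.6 -289.3] [56.1 83.9] 8.9 0.061253439340820406
tongs 983 [ 478.5 -289.6] [21.9 51.4] 8.8 0.10906116827472716
12.8833
```

View pics/m1.png

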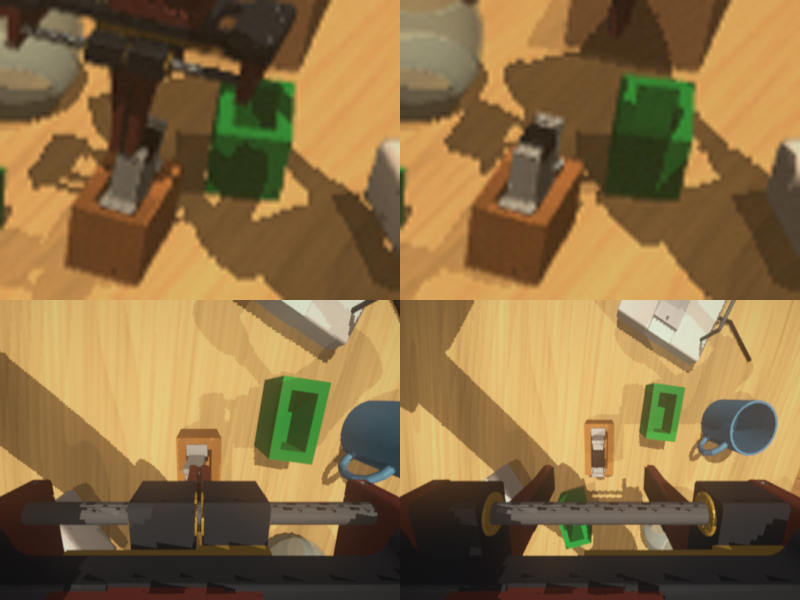

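The fingers again closed to 0. The bottom-left wrist view shows them just inside the arm at (195,452), so they slipped off its inner edge, and the tongs are still properly parked. I'll check the arm's real extent in y from the saved depth.

Run:
```python
from h import *
d=dict(np.load("w2.npz"));P=cloud(d);F=d["frame"]
a=np.radians(8.8);e=P[...,:2]-[.4787,-.2895]
x=e[...,0]*np.cos(a)+e[...,1]*np.sin(a);y=-e[...,0]*np.sin(a)+e[...,1]*np.cos(a)
for lo in np.arange(-.042,.042,.002):
    m=(y>=lo)&(y<lo+.002)&(abs(x)<.008); m2=(y>=lo)&(y<lo+.002)&(P[...,2]>.1)&(abs(x)<.03)
    if m.any(): print(round(lo*1e3),m.sum(),"z",np.percentile(P[m][:,2]*1e3,[10,50,90]).round(),"bright",F[m].mean().round(), "xext",(x[m2].min()*1e3).round(1) if m2.any() else "",(x[m2].max()*1e3).round(1) if m2.any() else "")
```

```text
-26 28 z [108. 109. 110.] bright 178.0 xext -9.3 9.6
-24 28 z [108. 109. 110.] bright 186.0 xext -9.5 9.8
-22 34 z [105. 107. 109.] bright 171.0 xext -9.3 8.7
-20 30 z [106. 106. 107.] bright 187.0 xext -7.2 7.5
-18 30 z [105. 106. 107.] bright 188.0 xext -7.2 7.5
-16 29 z [105. 106. 107.] bright 174.0 xext -7.2 7.5
-14 6 z [108. 109. 109.] bright 134.0 xext -9.2 9.5
-12 24 z [109. 110. 111.] bright 102.0 xext -10.2 10.6
-10 30 z [110. 110. 111.] bright 70.0 xext -10.2 10.6
-8 29 z [109. 110. 111.] bright 71.0 xext -10.2 10.5
-6 28 z [109. 110. 111.] bright 72.0 xext -10.1 10.5
-4 29 z [109. 110. 111.] bright 72.0 xext -10.1 10.5
-2 22 z [109. 110. 111.] bright 73.0 xext -10.1 10.5
0 29 z [109. 110. 111.] bright 74.0 xext -10.1 10.5
2 32 z [110. 110. 112.] bright 75.0 xext -10.1 10.5
4 32 z [110. 110. 111.] bright 75.0 xext -10.1 10.5
6 32 z [110. 110. 111.] bright 76.0 xext -10.0 10.4
8 31 z [109. 110. 111.] bright 76.0 xext -11.2 10.4
10 37 z [108. 109. 110.] bright 77.0 xext -10.3 10.5
12 37 z [105. 106. 108.] bright 147.0 xext -9.0 8.5
14 29 z [105. 106. 107.] bright 189.0 xext -8.0 7.4
16 29 z [105. 106. 107.] bright 187.0 xext -8.0 7.4
18 26 z [106. 106. 107.] bright 185.0 xext -8.0 7.3
20 25 z [108. 109. 109.] bright 174.0 xext -9.9 9.3
22 32 z [108. 109. 111.] bright 187.0 xext -9.9 9.3
24 141 z [ 71.  91. 109.] bright 140.0 xext -9.9 9.4
26 26 z [64. 65. 66.] bright 166.0 xext  
28 26 z [64. 65. 66.] bright 184.0 xext  
30 14 z [64. 65. 66.] bright 192.0 xext  
32 25 z [65. 66. 66.] bright 198.0 xext  
34 27 z [62. 64. 66.] bright 182.0 xext  
36 268 z [330. 332. 333.] bright 65.0 xext -3.8 30.0
38 173 z [ 62. 333. 346.] bright 66.0 xext -29.1 29.9
40 2348 z [322. 342. 345.] bright 44.0 xext -30.0 30.0
```

The arm plate spans y 21–26 mm, with a guide inside it. I'll try the plate itself at y≈25 and lower down.

Run:
```python
from bench import *
from h import *
yaw=8.8; p=off([.4787,-.2895],yaw,0,.025)
def st(m): s=state(); print(m,round(s["time"],1),s["ee_pos"].round(4),"gap",round(s["finger_gap"],4),"F",round(s["finger_force"],1),s["ft_force"].round(1),s["moment"].round(2))
move_l([*p,.13],.2); move_l([*p,.080],.08); st("down")
close(); st("closed")
f=get_image("wrist")["frame"]; cv2.imwrite("pics/w3.png",f[100:300,170:470])
```

```text
down 14.2 [ 0.475  -0.2649  0.0802] gap 0.0879 F 0.0 [ 0.8 -1.1 -0.3] [-0.04 -0.09 -0.01]
closed 15.3 [ 0.4749 -0.2648  0.08  ] gap 0.0175 F 30.0 [ 0.3  0.3 -0.6] [-0.04 -0.14  0.05]
```

View pics/w3.png

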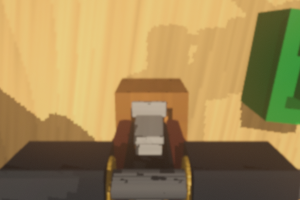

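That's a firm hold: gap 17.5 mm, 30 N, with both fingers on the arm plate. I'll lift, go above the stand, and measure the held tongs and the bulb with the wrist camera.

```bash
cat >> h.py <<'E'
from bench import *
def st(m): s=state(); print(m,round(s["time"],1),s["ee_pos"].round(4),"gap",round(s["finger_gap"],4),"F",round(s["finger_force"],1),s["ft_force"].round(1),s["moment"].round(2),flush=True)
E
python3 - <<'E'
from h import *
p=state()["ee_pos"][:2]
move_l([*p,.10],.05); st("lift"); move_l([*p,.22],.2)
b=[.4436,.2387]; t=off(b,5.4,-.06,.025)
move_to([*t,.23],q(95.4)); st("at rack")
d=get_image("wrist"); np.savez("w4.npz",**d); P=cloud(d); f=d["frame"]
for n,zs,c,r in (("rack",(.022,.032),(.4785,.242),.085),("bulb",(.045,.07),b,.03),("globe",(.05,.09),(.512,.2438),.04),("tongs",(.235,.275),off(b,5.4,-.06,0),.045)):
    try: N,bb,qq=rect(P,*zs,c,r); print(n,N,np.round(bb[0],1),np.round(bb[1],1),round(bb[2],1),qq.mean(0).round(4))
    except Exception as e: print(n,e)
s=get_image("side")["frame"]
cv2.imwrite("pics/m2.png",np.hstack([cv2.resize(s[150:350,150:400],(400,320)),cv2.resize(f,(400,320))]))
E
```

```text
lift 15.9 [ 0.475  -0.2649  0.1003] gap 0.0181 F 30.0 [-0.5  0.4 -1.6] [-0.04 -0.14 -0.06]
at rack 18.6 [0.382  0.2574 0.2299] gap 0.0177 F 30.0 [ 0.5  0.1 -1.3] [ 0.03 -0.11  0.04]
rack 3293 [479.3 239.3] [130.3  70.7] 5.9 [0.4678 0.2425 0.0273]
bulb 172 [443.9 236.4] [16.8 16.6] 79.7 [0.4431 0.2376 0.059 ]
globe 1059 [511.7 244.2] [44.5 43.4] 14.8 [0.5089 0.2461 0.0745]
tongs 2102 [383.4 237.1] [35.3 62.6] 5.9 [0.3819 0.2508 0.2561]
```

View pics/m2.png

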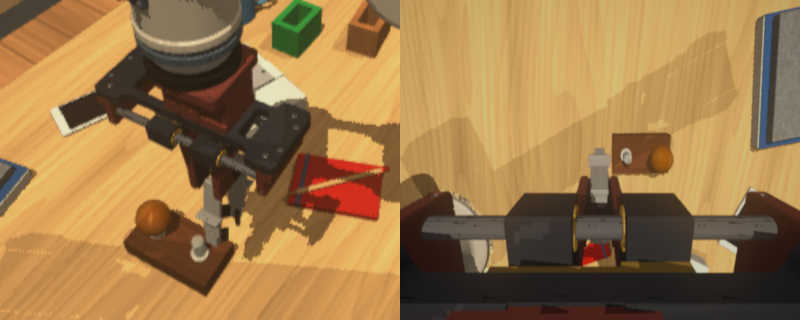

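The left panel shows the tongs held upright by one arm with their jaws open at (215,225). The bulb is at (199,248) beside them, and from depth its axis is at (0.444, 0.2367). I'll lower the open jaws around it until they stand on the stand, then re-grip across y.

Run:
```python
from h import *
yaw=5.6; b=[.444,.2367]; t=off(b,yaw,0,.025)
move_l([*t,.165],.2,q(90+yaw)); st("over")
move_l([*t,.100],.08); st("around")
f0=state()["ft_force"][2]; z=.100
while z>.090:
    z-=.0012; move_l([*t,z],.012)
    if state()["ft_force"][2]-f0>2.5: break
st("touch")
gripper_open(); st("open")
d=get_image("side"); f=d["frame"]; cv2.imwrite("pics/s3.png",cv2.resize(f[190:350,180:380],(600,480),interpolation=cv2.INTER_CUBIC))
```

```text
over 19.2 [0.4414 0.2614 0.1653] gap 0.0176 F 30.0 [ 0.2  0.8 -0.3] [-0.03 -0.03 -0.  ]
around 20.2 [0.4416 0.2615 0.1   ] gap 0.0179 F 30.0 [ 0.8  0.6 -0.5] [-0.03 -0.06 -0.02]
touch 20.7 [0.4419 0.262  0.0984] gap 0.0178 F 30.0 [0.1 1.6 2.8] [ 0.2   0.   -0.04]
open 21.9 [0.4416 0.2616 0.0976] gap 0.0878 F 0.0 [-0.5 -0.7  0.3] [-0.   -0.1   0.01]
```

View pics/s3.png

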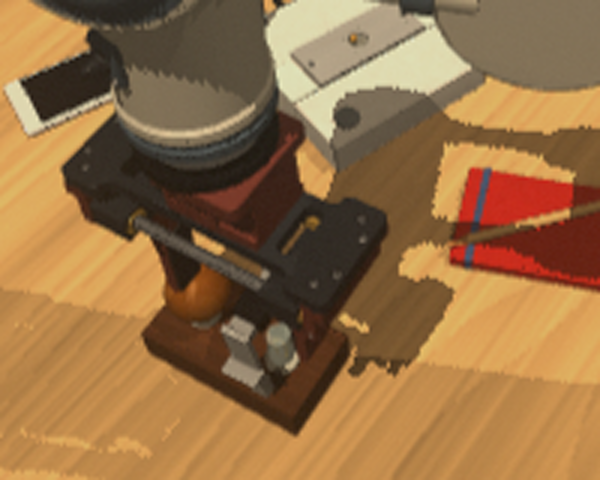

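The jaws touched at a height of about 33 mm, level with the collar's top. The tongs now stand next to the bulb glass at (280,345), with the near arm at (250,355). I've used all my picture views, so from here I'll check the pose with depth numbers.

Run:
```python
from h import *
p=state()["ee_pos"]; move_l([p[0],p[1],.20],.2)
a=np.radians(5.6)
for n in ("wrist","side","top"):
    d=get_image(n); np.savez(n+"5.npz",**d); P=cloud(d)
    e=P[...,:2]-[.444,.2367]; x=(e[...,0]*np.cos(a)+e[...,1]*np.sin(a))*1e3; y=(-e[...,0]*np.sin(a)+e[...,1]*np.cos(a))*1e3
    m0=(abs(x)<60)&(abs(y)<75)&~((x>44))
    print(n)
    for lo in range(30,140,8):
        m=m0&(P[...,2]*1e3>=lo)&(P[...,2]*1e3<lo+8)
        if m.sum()>3: print(lo,m.sum(),"x",np.percentile(x[m],[2,50,98]).round(),"y",np.percentile(y[m],[2,50,98]).round(),"bgr",d["frame"][m].mean(0).round())
print(state()["time"])
```

```text
wrist
38 6 x [-12.  -0.  12.] y [18. 19. 21.] bgr [ 70.  90. 110.]
46 5 x [10. 10. 11.] y [18. 19. 21.] bgr [65. 82. 98.]
70 213 x [-14.  -1.  11.] y [36. 42. 47.] bgr [153. 172. 186.]
78 48 x [-12.   2.  14.] y [-23. -15.  38.] bgr [112. 133. 150.]
86 7 x [-10.   6.  10.] y [-10.  38.  39.] bgr [ 97. 114. 128.]
94 16 x [-9. -2. 11.] y [-9. 39. 40.] bgr [100. 117. 131.]
102 11 x [-10.   5.  10.] y [-8. 40. 40.] bgr [105. 123. 137.]
110 51 x [-9. -0. 10.] y [-6. 34. 41.] bgr [128. 146. 160.]
118 978 x [-11.  -0.  10.] y [-8. 17. 41.] bgr [ 86. 102. 118.]
126 55 x [-8.  2.  9.] y [-9. -7. 10.] bgr [109. 129. 144.]
side
30 101 x [-30.  -7.  38.] y [-23.  10.  34.] bgr [51. 73. 94.]
38 38 x [-11.  -7.   3.] y [-14.  10.  33.] bgr [53. 70. 81.]
46 59 x [-11.  -6.   7.] y [-14.   3.  35.] bgr [48. 64. 76.]
54 67 x [-10.  -3.   9.] y [-16.   3.  35.] bgr [ 76.  97. 107.]
62 35 x [-11.  -1.   7.] y [-13.  -1.  34.] bgr [ 79.  99. 108.]
70 67 x [-13.  -4.  11.] y [-13.  41.  48.] bgr [ 94. 116. 132.]
78 64 x [-13.  -5.  10.] y [-23.  38.  47.] bgr [ 91. 112. 128.]
86 29 x [-11.  -7.   7.] y [
[... 459 characters left out ...]
. 25.]
46 32 x [-12.  -6.   6.] y [-16.  21.  33.] bgr [52. 65. 73.]
54 11 x [-10.  -6.  -0.] y [-12.   6.  34.] bgr [66. 78. 80.]
62 13 x [-11.  -6.  -3.] y [-11.   8.  35.] bgr [ 84.  98. 104.]
70 7 x [-12. -10.  -7.] y [34. 43. 49.] bgr [106. 133. 153.]
78 38 x [-13.  -4.  12.] y [-21. -15.  45.] bgr [77. 91. 99.]
86 18 x [-11.  -2.  11.] y [-22. -12.  37.] bgr [53. 61. 65.]
94 15 x [-11.  -1.   8.] y [-12. -11.  39.] bgr [52. 60. 65.]
102 10 x [-10.  -4.   8.] y [-11.  -9.  33.] bgr [42. 49. 49.]
110 19 x [-12.  -9.   8.] y [-10.  -6.  39.] bgr [40. 48. 53.]
118 111 x [-11.  -0.  10.] y [-8. 23. 44.] bgr [ 81.  97. 107.]
126 64 x [-10.  -1.   9.] y [-8. 10. 26.] bgr [66. 76. 81.]
22.7167
```

The depth shows the tongs leaning about 7° toward +y: the −y jaw rests on the collar and the +y jaw on the stand. That helps, because vertical pads closing across y will straighten them with both jaws above the collar, on the glass. First I'll check where the glass axis is now.

Run:
```python
from h import *
a=np.radians(5.6)
for n in ("side5","top5"):
    d=dict(np.load(n+".npz")) if 0 else dict(np.load(n+".npz")); P=cloud(d)
    e=P[...,:2]-[.444,.2367]; x=(e[...,0]*np.cos(a)+e[...,1]*np.sin(a))*1e3; y=(-e[...,0]*np.sin(a)+e[...,1]*np.cos(a))*1e3; z=P[...,2]*1e3
    for lo,hi in ((34,42),(42,48),(48,54),(54,60),(60,66)):
        m=(abs(x)<16)&(y>-13)&(y<24)&(z>lo)&(z<hi)
        print(n,lo,m.sum(),[tuple(int(t) for t in r) for r in np.c_[x[m],y[m],z[m]].round()][:26])
```

```text
side5 34 24 [(-5, -13, 37), (-9, -4, 38), (-11, -4, 39), (-8, 1, 40), (8, 9, 35), (-8, 5, 42), (-8, 2, 38), (4, 11, 36), (1, 11, 40), (-4, 10, 42), (-5, 8, 40), (-6, 7, 40), (-7, 5, 37), (1, 11, 36), (-1, 10, 36), (-4, 11, 40), (-4, 8, 36), (-7, 8, 37), (-9, 5, 34), (-10, 16, 37), (-11, 20, 41), (-11, 18, 38), (-9, 22, 37), (-11, 21, 37)]
side5 42 31 [(-5, -10, 45), (-10, -4, 46), (-7, 0, 46), (-9, -2, 45), (-10, -3, 44), (-11, -5, 42), (7, 9, 43), (-8, 1, 43), (2, 11, 46), (0, 10, 47), (-7, 6, 47), (-8, 4, 45), (2, 11, 43), (0, 11, 45), (-2, 10, 44), (-4, 9, 46), (-6, 9, 46), (-7, 7, 44), (-2, 11, 42), (-8, 18, 46), (-4, 23, 47), (-5, 22, 47), (-8, 21, 48), (-9, 20, 46), (-11, 19, 47), (-7, 24, 47)]
side5 48 35 [(10, -12, 53), (7, -11, 52), (5, -12, 54), (4, -10, 53), (3, -12, 51), (1, -10, 51), (-1, -11, 51), (-3, -11, 53), (-4, -13, 52), (-7, -13, 54), (-2, -9, 52), (-4, -10, 52), (-5, -11, 51), (-3, -7, 51), (-6, -10, 49), (-5, -5, 53), (-6, -6, 52), (-7, -5, 49), (-9, -6, 50), (-7, -2, 51), (-8, -3, 50), (-10, -4, 50), (-7, 2, 54), (-7, -1, 48), (-10, -1, 50), (4, 11, 54)]
side5
[... 580 characters left out ...]
 (2, -2, 63), (0, -3, 62), (-2, -4, 62), (8, 3, 61), (6, 2, 62), (4, 2, 63), (2, 1, 63), (-1, -1, 62), (-3, -3, 62), (-4, -4, 61), (7, 5, 61)]
top5 34 7 [(5, 23, 36), (-7, -7, 36), (-10, -5, 38), (-12, 20, 36), (-12, 4, 35), (-12, -4, 36), (-12, -12, 35)]
top5 42 9 [(-8, 23, 44), (-7, 21, 43), (-8, 7, 47), (-8, -6, 44), (-11, 23, 47), (-11, 20, 47), (-11, 18, 46), (-11, -4, 46), (-13, 21, 44)]
top5 48 6 [(-7, -2, 52), (-9, 3, 52), (-10, 0, 54), (-9, -3, 52), (-9, -5, 49), (-12, -3, 52)]
top5 54 3 [(-2, 12, 59), (-7, 2, 56), (-7, -1, 56)]
top5 60 11 [(0, 12, 60), (-3, 8, 64), (-3, 5, 64), (-5, 11, 63), (-6, 8, 63), (-6, 5, 64), (-5, 3, 61), (-5, 1, 61), (-6, -3, 63), (-8, 6, 60), (-8, 3, 63)]
```

The glass axis is about (1, 1.5) mm from my estimate, and the tongs' foot is at y≈+7. I'll grip across y centred at +4, between the two. A gap near 40 mm means the glass is gripped.

Run:
```python
from h import *
yaw=5.6; t=off([.444,.2367],yaw,.0005,.004)
move_l([*t,.20],.15,q(180+yaw)); st("turned")
move_l([*t,.099],.12); st("down")
close(); st("closed"); hold(.2); st("held")
print(state()["finger_gap"])
```

```text
turned 24.4 [0.4441 0.2407 0.1999] gap 0.0878 F 0.0 [-0.5  0.4 -0.4] [ 0.08 -0.12 -0.01]
down 25.4 [0.4446 0.241  0.1   ] gap 0.0878 F 0.0 [-0.5  0.4  1. ] [ 0.11 -0.15  0.06]
closed 26.8 [0.4459 0.2406 0.1024] gap 0.0003 F 8.0 [-0.5 -3.7 12.9] [-0.59 -0.11  0.03]
held 27.0 [0.4458 0.2406 0.1024] gap 0.0004 F 8.0 [-0.  -3.5 12.2] [-0.59 -0.11 -0.02]
0.00043134677779134895
```

Run:
```python
from h import *
s=state(); print(s["ee_rot"].round(3),s["joint_pos"].round(2), q(185.6))
a=np.radians(5.6)
for n in ("side","top"):
    d=get_image(n); np.savez(n+"6.npz",**d); P=cloud(d); cv2.imwrite(f"pics/{n}6.png",d["frame"])
    e=P[...,:2]-[.444,.2367]; x=(e[...,0]*np.cos(a)+e[...,1]*np.sin(a))*1e3; y=(-e[...,0]*np.sin(a)+e[...,1]*np.cos(a))*1e3
    B=d["frame"].astype(int).max(-1)-d["frame"].min(-1)
    m0=(abs(x)<45)&(abs(y)<75)&(B<45)
    print(n)
    for lo in range(30,140,10):
        m=m0&(P[...,2]*1e3>=lo)&(P[...,2]*1e3<lo+10)
        if m.sum()>3: print(lo,m.sum(),"x",np.percentile(x[m],[2,50,98]).round(),"y",np.percentile(y[m],[2,25,50,75,98]).round())
```

```text
[ 0.003 -0.049  0.999  0.   ] [ 0.43 -0.17  1.65 -0.    1.66 -1.24] [0, np.float64(-0.04884976979561327), np.float64(0.9988061373414341), 0]
side
30 59 x [-14.  -7.  11.] y [-30.  -2.   9.  15.  29.]
40 74 x [-12.  -6.  10.] y [-17.   1.  11.  19.  29.]
50 63 x [-10.  -5.  10.] y [-14. -10.  -3.   9.  32.]
60 65 x [-9. -0.  8.] y [-12.  -4.   2.   7.  33.]
70 90 x [-12.  -2.  12.] y [-11.  39.  41.  45.  48.]
80 49 x [-11.  -6.   5.] y [-20. -17. -12.  -6.  39.]
90 27 x [-10.  -5.   8.] y [-18.  -5.  -3.  41.  43.]
100 24 x [-9. -7.  6.] y [-6. -2. 42. 44. 45.]
110 90 x [-10.  -6.   9.] y [-1. 25. 37. 41. 47.]
120 169 x [-10.  -1.  11.] y [ 1. 17. 23. 29. 41.]
130 38 x [-10.  -7.  12.] y [-3.  6. 12. 12. 13.]
top
30 65 x [-30. -10.  30.] y [-33. -20.  -9.  12.  24.]
40 28 x [-11.  -7.   3.] y [-19. -10.  11.  22.  28.]
50 18 x [-12.  -7.  -1.] y [-17. -12.  -2.   8.  26.]
60 10 x [-9. -6. -1.] y [-15. -13.   1.   5.  10.]
80 11 x [-10.  -7.  -5.] y [-19. -17. -13. -11.  -8.]
90 9 x [-10.  -8.  -6.] y [-17. -12.  -8.  -5.  -3.]
```

The side depth shows the tongs still open, so the fingers closed over their top. That matches the earlier slips if the real fingertips sit higher than I assumed. I'll check `tcp_to_tips` and the fingertip height in saved wrist depth.

Run:
```python
from h import *
print("tcp_to_tips",tcp_to_tips)
d=dict(np.load("w2.npz"));P=cloud(d)
# TCP then ~ (0.4783,-0.2698,0.20), x-grip yaw 98.8 tool x, tool y at 8.8
c=np.array([.4783,-.2698]);a=np.radians(8.8);e=(P[...,:2]-c)
ty=(e[...,0]*np.cos(a)+e[...,1]*np.sin(a))*1e3; tx=(-e[...,0]*np.sin(a)+e[...,1]*np.cos(a))*1e3; z=(P[...,2]-.20)*1e3
m=(abs(ty)<75)&(z>-60)&(z<120)&(d["depth"]>0)&(abs(tx)<60)
for lo in range(-60,120,10):
    k=m&(z>=lo)&(z<lo+10)
    if k.sum()>5: print(lo,k.sum(),"ty",np.percentile(ty[k],[2,25,50,75,98]).round(),"tx",np.percentile(tx[k],[2,50,98]).round())
```

```text
tcp_to_tips 0.008
20 243 ty [-52. -45. -44.  43.  51.] tx [-10.   6.  11.]
30 522 ty [-53. -45.  43.  43.  51.] tx [-10.   5.  11.]
40 641 ty [-53. -45. -44.  43.  51.] tx [-10.   6.  11.]
50 674 ty [-53. -45. -44.  43.  51.] tx [-7.  8. 11.]
60 735 ty [-54. -46. -44.  44.  53.] tx [-1.  9. 11.]
70 821 ty [-56. -48.  43.  46.  54.] tx [-10.  10.  11.]
80 950 ty [-56. -47. -44.  45.  55.] tx [-12.   8.  11.]
90 895 ty [-47. -46. -46.  44.  45.] tx [-12.  -4.   5.]
100 1487 ty [-74. -46. -46.  45.  73.] tx [-7.  4. 32.]
110 7189 ty [-74. -46.  -2.  45.  73.] tx [ 4. 29. 33.]
```

The fingertips are actually about 25 mm above the reported TCP, not 8 mm below it, and all three odd closes fit that. I'll use tips = TCP + 0.0256 from here. First I'll lift off, open and re-measure the tongs.

```bash
cat > meas.py <<'E'
from h import *
def meas(n,c,yaw,xr=18,lo0=30,hi=135,step=10):
    a=np.radians(yaw); d=get_image(n); P=cloud(d); e=P[...,:2]-c
    x=(e[...,0]*np.cos(a)+e[...,1]*np.sin(a))*1e3; y=(-e[...,0]*np.sin(a)+e[...,1]*np.cos(a))*1e3; z=P[...,2]*1e3
    F=d["frame"].astype(int); B=F.max(-1)-F.min(-1)
    print(n)
    for lo in range(lo0,hi,step):
        m=(abs(x)<xr)&(abs(y)<60)&(z>=lo)&(z<lo+step)&(B<50)
        if m.sum()>3: print(lo,m.sum(),"x",np.percentile(x[m],[2,50,98]).round(),"y",np.percentile(y[m],[2,25,50,75,98]).round(),"z",np.median(z[m]).round())
    return x,y,z,d
E
python3 - <<'E'
from meas import *
p=state()["ee_pos"]; t=off([.444,.2367],5.6,.0005,.006)
move_l([*p[:2],.125],.1); gripper_open(); st("open")
meas("wrist",[.444,.2367],5.6); meas("side",[.444,.2367],5.6)
E
```

```text
open 28.9 [0.4459 0.2406 0.125 ] gap 0.0877 F 0.0 [-1.1 -0.5  0.2] [ 0.07 -0.2   0.06]
wrist
30 215 x [-11.  -6.   7.] y [-19.  -8.   1.  11.  19.] z 32.0
40 318 x [-11.  -5.   7.] y [-21. -17.   2.  17.  21.] z 46.0
50 116 x [-10.  -6.   5.] y [-24.  -7.   2.   9.  24.] z 58.0
60 175 x [-10.  -3.   2.] y [-24.  -3.   1.   6.  23.] z 61.0
70 453 x [-13.  -6.  11.] y [-35. -32.  21.  32.  35.] z 77.0
80 56 x [-11.  -9.  -2.] y [-26. -22. -21.  21.  25.] z 85.0
90 48 x [-11.  -9.  -4.] y [-25. -22. -21.  22.  25.] z 95.0
100 77 x [-11.  -9.  -7.] y [-25. -21.   4.  22.  25.] z 108.0
110 768 x [-11.  -4.   8.] y [-24. -16.  -2.  16.  23.] z 118.0
120 1272 x [-10.  -1.   9.] y [-25.  -9.  -0.   8.  25.] z 122.0
side
30 67 x [-12.  -6.   5.] y [-24. -14.   5.  18.  27.] z 33.0
40 89 x [-12.  -5.   9.] y [-21. -16.   4.  14.  26.] z 45.0
50 57 x [-10.  -6.  11.] y [-24. -21.   1.   9.  26.] z 55.0
60 72 x [-10.  -1.   7.] y [-23. -20.  -0.   5.  25.] z 62.0
70 108 x [-13.  -4.  12.] y [-34. -21.  29.  33.  36.] z 78.0
80 45 x [-10.  -3.  10.] y [-24. -20.  26.  26.  30.] z 84.0
90 35 x [-10.  -5.   9.] y [-25. -21.  26.  26.  27.] z 95.0
100 37 x [-10.  -6.   9.] y [-22. -20.  26.  26.  27.] z 106.0
110 121 x [-11.  -6.   8.] y [-24. -15.  11.  19.  27.] z 118.0
120 189 x [-10.  -1.  10.] y [-24.  -6.   2.  11.  26.] z 122.0
```

The tongs have straightened: they now stand upright and centred around the bulb on the stand, with their top at z≈122. Closed like this, the jaws would catch the collar. So I'll grip the head across x (now at the right depth), raise them 5 mm, shift so one jaw rests on the collar, and re-grip across y so both jaws close on the glass.

Run:
```python
from meas import *
yaw=5.6; b=[.444,.2367]
t=off(b,yaw,-.0005,.0)
move_l([*t,.125],.2,q(90+yaw)); move_l([*t,.077],.1); close(); st("xgrip")
if state()["finger_gap"]<.01: raise SystemExit
t2=off(b,yaw,-.0005,.0062)
move_l([*t,.083],.04); st("up"); move_l([*t2,.083],.03); move_l([*t2,.0818],.01); st("set")
gripper_open(); move_l([*t2,.128],.15)
t3=off(b,yaw,-.0005,.0037)
move_l([*t3,.128],.2,q(180+yaw)); st("turned")
meas("side",b,yaw)
move_l([*t3,.0645],.12); st("down"); close(); st("ygrip")
```

```text
xgrip 32.4 [0.4435 0.2367 0.077 ] gap 0.0223 F 29.8 [-0.4  0.6  0.5] [-0.01 -0.08  0.05]
up 32.7 [0.4437 0.2367 0.0834] gap 0.022 F 29.8 [ 0.5 -0.4 -2.1] [-0.01 -0.05 -0.02]
set 33.3 [0.4428 0.2427 0.0816] gap 0.0221 F 29.8 [-0.3 -0.  -1.1] [-0.09 -0.07  0.04]
turned 36.6 [0.443  0.2402 0.1276] gap 0.088 F 0.0 [-1.3 -0.2  0.5] [ 0.06 -0.15 -0.03]
side
30 77 x [-13.  -7.  11.] y [-25.  -3.   9.  18.  32.] z 33.0
40 60 x [-12.  -8.   2.] y [-15.   1.  10.  22.  33.] z 46.0
50 60 x [-11.  -5.   8.] y [-14. -12.  -3.   9.  34.] z 54.0
60 73 x [-10.  -1.   7.] y [-15.  -6.   1.   5.  33.] z 62.0
70 91 x [-15.  -3.  11.] y [-12.  37.  40.  44.  47.] z 77.0
80 56 x [-12.  -7.   7.] y [-23. -19. -10.  37.  38.] z 84.0
90 30 x [-11.  -6.   7.] y [-12.  -9.  37.  39.  40.] z 95.0
100 28 x [-11.  -8.   7.] y [-11.  -8.  38.  40.  40.] z 105.0
110 85 x [-12.  -9.   7.] y [-9. 15. 30. 37. 41.] z 117.0
120 244 x [-11.  -2.   9.] y [-8.  4. 14. 25. 41.] z 124.0
down 37.3 [0.4434 0.2405 0.0651] gap 0.0878 F 0.0 [ 0.1 -1.   0.7] [ 0.01 -0.11 -0.01]
ygrip 38.1 [0.4433 0.2401 0.0652] gap 0.0387 F 30.0 [-1.1 -2.5  6. ] [-0.47  0.21 -0.01]
```

Gap 38.7 mm at 30 N: the tongs hold the glass. I'll lift, measure the bulb in the jaws, then look at the hole from just beside the lamp's plate.

```bash
cat > hole.py <<'E'
from meas import *
def hole(d,c,R=.017):
    K=d["camera_matrix"];v,u=np.mgrid[:400,:640]; V=d["view"];Rm=V[:3,:3];o=-Rm.T@V[:3,3]
    r=np.stack([(u-K[0,2])/K[0,0],-(v-K[1,2])/K[1,1],-np.ones(u.shape)],-1)@Rm
    W=o+r*((.040-o[2])/r[...,2])[...,None]; P=cloud(d)
    near=np.hypot(W[...,0]-c[0],W[...,1]-c[1])<R
    m=near&(d["depth"]>0)&(P[...,2]<.034); g=near&(d["frame"].max(-1)<90)
    print("near",near.sum(),"z med",np.median(P[near][:,2]).round(4))
    for n,k in (("depth",m),("dark",g)):
        if k.sum(): print(n,k.sum(),W[k].mean(0).round(4),np.ptp(W[k],0).round(4), "area-diam",round(2*np.sqrt(k.sum()/near.sum())*R,4))
E
python3 - <<'E'
from hole import *
p=state()["ee_pos"]
move_l([*p[:2],.080],.04); st("lift"); move_l([*p[:2],.17],.2); st("high")
p=state()["ee_pos"]
x,y,z,d=meas("side",p[:2],5.6,16,95,260,6)
h=np.array([.5841,-.0323]); a=np.radians(163.2); tx=np.array([np.cos(a),np.sin(a)])
pre=h-.055*tx
move_to([*pre,.175],q(163.2)); st("pre")
d=get_image("wrist"); np.savez("w7.npz",**d); cv2.imwrite("pics/w7.png",d["frame"]); hole(d,h); print("proj",proj(d,np.array([*h,.04])))
P=cloud(d); N,bb,qq=rect(P,.028,.037,(.5848,-.0263),.13); print("lamp",N,np.round(bb[0],1),np.round(bb[1],1),round(bb[2],1))
d=get_image("top"); hole(d,[.5831,-.0298])
E
```

```text
lift 38.7 [0.4435 0.2402 0.0802] gap 0.0378 F 30.0 [-0.1 -0.9 -1.1] [-0.09 -0.19 -0.04]
high 39.3 [0.4431 0.2401 0.1689] gap 0.0382 F 30.0 [-0.3  0.4 -2.1] [ 0.05 -0.14  0.01]
side
113 12 x [-8. -5.  1.] y [-1.  1.  5.  6.  7.] z 116.0
119 12 x [-7. -6. -0.] y [-3.  1.  3.  5.  7.] z 121.0
131 19 x [-11.  -9.   4.] y [-5. -2.  1. 11. 18.] z 136.0
137 31 x [-12.  -6.   8.] y [-16.  -1.  10.  18.  19.] z 140.0
143 34 x [-11.  -7.   5.] y [-17.  -2.  10.  18.  19.] z 146.0
149 63 x [-11.  -6.   7.] y [-16.  -9.   3.   9.  19.] z 153.0
155 47 x [-9. -5.  9.] y [-17. -15.   1.  18.  19.] z 158.0
161 68 x [-9. -3.  7.] y [-16.  -6.  -0.   5.  19.] z 165.0
167 32 x [-9. -4. 10.] y [-19. -16. -15.   1.  19.] z 169.0
173 17 x [-9. -5.  8.] y [-18. -16. -15. -15.  17.] z 176.0
179 41 x [-12.  -2.  12.] y [-23. -15. -14.  27.  29.] z 184.0
185 83 x [-11.  -5.  12.] y [-27. -16.  22.  26.  29.] z 186.0
191 14 x [-10.  -6.   0.] y [-22. -16. -16. -15.   9.] z 194.0
197 40 x [-12.  -9.   6.] y [-26. -16.  19.  27.  28.] z 200.0
203 45 x [-12.  -8.   8.] y [-27. -16.  23.  27.  28.] z 206.0
209 39 
[... 326 characters left out ...]
.   2.] y [-28. -21. -19.  30.  31.] z 241.0
245 26 x [-11. -10.   8.] y [-28. -23. -20. -19.  31.] z 248.0
251 28 x [-12.  -9.   9.] y [-31. -23. -21. -19.  32.] z 254.0
257 12 x [-12.   1.   5.] y [-26. -21. -21. -21. -20.] z 259.0
pre 40.6 [ 0.6366 -0.0469  0.1751] gap 0.038 F 30.0 [ 0.6 -0.2 -1.8] [-0.   -0.15  0.02]
near 739 z med 0.0388
depth 170 [ 0.5839 -0.0297  0.04  ] [0.0159 0.0169 0.    ] area-diam 0.0163
dark 54 [ 0.5832 -0.0295  0.04  ] [0.0082 0.0098 0.    ] area-diam 0.0092
proj (np.float64(317.9677463096159), np.float64(137.51780014406108))
lamp 15736 [585.1 -26. ] [161.  168.6] 73.3
near 110 z med 0.55
dark 4 [ 0.5728 -0.0262  0.04  ] [0.002  0.0168 0.    ] area-diam 0.0065
```

The hole is at (0.5839, −0.0297), which agrees with the lamp's y line, and the plug's end is 57 mm below the TCP. I'll feel down slowly, search if needed, then push home.

Run:
```python
from hole import *
h=np.array([.5839,-.0297]); O=.057; a=np.radians(-16.8); ex=np.array([np.cos(a),np.sin(a)]); ey=np.array([-ex[1],ex[0]])
move_l([*h,.165],.2,q(163.2)); move_l([*h,.101],.1); hold(.1)
f0=state()["ft_force"].copy(); st("near")
def feel(c,z0,zend,lim):
    z=z0
    while z>zend:
        z-=.0015; move_l([*c,z],.012); f=state()["ft_force"]-f0
        if f[2]>lim: return z,f
    return z,state()["ft_force"]-f0
ok=False
for dy,dx in ((0,0),(.0015,0),(-.0015,0),(0,.0015),(0,-.0015),(.003,0),(-.003,0)):
    c=h+dy*ey+dx*ex
    if dy or dx: move_l([*c,.0985],.03)
    z,f=feel(c,.0995 if not(dy or dx) else .0985,.0945,4)
    print(dy,dx,round(z,4),f.round(1),state()["ee_pos"].round(4),flush=True)
    if z<=.0951 and f[2]<=4: ok=True;break
    if state()["time"]>48: break
st("found" if ok else "no")
if ok:
    f=0
    while z>.0765:
        z-=.002; move_l([*c,z],.01); f=state()["ft_force"]-f0
        print(round(z,4),state()["ee_pos"][2].round(4),f.round(1),flush=True)
        if f[2]>24: break
    st("end")
```

```text
near 42.0 [ 0.5845 -0.0298  0.1022] gap 0.0383 F 30.0 [ 0.3  0.8 -2.3] [ 0.08 -0.12  0.01]
0 0 0.0935 [0.2 0.2 0.8] [ 0.5839 -0.0295  0.0934]
found 43.3 [ 0.5839 -0.0295  0.0934] gap 0.0381 F 30.0 [ 0.5  0.9 -1.4] [ 0.34 -0.22  0.  ]
0.0915 0.0921 [-1.7  1.   5.4]
0.0895 0.0911 [-2.1  1.7  8.9]
0.0875 0.088 [-0.9  0.5  5.1]
0.0855 0.0854 [0.  2.5 5.2]
0.0835 0.0836 [0.1 1.4 7. ]
0.0815 0.0799 [ 1.8  1.9 -1.2]
0.0795 0.0791 [ 0.6  2.6 -1.4]
0.0775 0.0776 [-0.9  1.6  1.6]
0.0755 0.0773 [-2.4  2.3  8.5]
end 46.4 [ 0.5841 -0.0297  0.0773] gap 0.038 F 30.0 [-2.1  3.1  6.2] [ 0.9   0.45 -0.01]
```

The plug went straight in, the clips snapped, and it stopped at TCP z=0.077, as expected for home. One gentle confirming push, then I'll release, re-grip the head across x and lift the tongs off.

Run:
```python
from hole import *
p=state()["ee_pos"]; h=[.5839,-.0297]
move_l([*h,.0735],.008); st("press"); move_l([*h,.0772],.02)
gripper_open(); st("open"); move_l([*h,.122],.15)
move_l([*h,.122],.2,q(73.2)); st("turned")
meas("wrist",h,-16.8,18,40,145); meas("side",h,-16.8,18,40,145)
```

```text
press 46.8 [ 0.5845 -0.0298  0.0771] gap 0.0384 F 30.0 [-5.   3.6 14.2] [0.85 0.88 0.04]
open 48.1 [ 0.5839 -0.0297  0.0772] gap 0.0878 F 0.0 [ 0.2 -0.3  0.4] [ 0.08 -0.16 -0.  ]
turned 50.2 [ 0.5838 -0.0297  0.1216] gap 0.0879 F 0.0 [1.2 0.4 0.6] [-0.1  -0.06  0.01]
wrist
40 224 x [-18.   2.  18.] y [-51.  29.  39.  48.  55.] z 40.0
80 436 x [-13.  -0.  13.] y [-36.  26.  29.  32.  34.] z 89.0
90 100 x [-10.   1.  11.] y [24. 24. 24. 26. 33.] z 92.0
100 65 x [-9. -1.  9.] y [24. 24. 24. 24. 24.] z 106.0
110 88 x [-10.   0.  10.] y [-24.  24.  24.  24.  24.] z 114.0
120 362 x [-9.  1. 10.] y [-23. -19.  12.  22.  24.] z 129.0
130 1967 x [-10.  -0.  10.] y [-27. -11.  -0.  10.  24.] z 133.0
side
40 188 x [-17.  -6.  16.] y [-53. -24.  12.  37.  56.] z 41.0
50 71 x [-12.  -7.   7.] y [-23. -16.   5.  15.  25.] z 56.0
60 50 x [-11.  -6.   7.] y [-28. -22.  -0.  22.  26.] z 65.0
70 52 x [-10.  -5.   6.] y [-25. -10.   1.   6.  25.] z 74.0
80 48 x [-13.  -5.  11.] y [-36. -25. -21.  29.  35.] z 89.0
90 51 x [-13.  -2.  10.] y [-32. -22.  24.  27.  35.] z 92.0
100 18 x [-10.  -5.   7.] y [-8. 24. 24. 25. 25.] z 104.0
110 17 x [-10.  -8.   7.] y [ 9. 21. 24. 25. 25.] z 115.0
120 48 x [-12.  -9.   8.] y [-10.   0.  11.  24.  26.] z 126.0
130 102 x [-12.  -1.   9.] y [-22.  -6.   4.  12.  24.] z 134.0
```

The tongs stand upright around the seated bulb: the glass top is at z≈74, as it should be. I'll lift them by the head and park them.

Run:
```python
from hole import *
h=off([.5839,-.0297],-16.8,0,-.0005)
move_l([*h,.091],.08); close(); st("xgrip")
if state()["finger_gap"]<.01: raise SystemExit
move_l([*h,.10],.03); move_l([*h,.165],.15); st("up")
b=[.4806,-.2893]
move_to([*b,.165],q(98.8)); move_l([*b,.120],.15); hold(.1); f0=state()["ft_force"][2]; st("over block")
z=.120
while z>.0665:
    z-=.004 if z>.078 else .0015; move_l([*b,z],.04 if z>.078 else .015); f=state()["ft_force"][2]-f0
    if f>4: break
st("placed")
meas("side",b,8.8,18,60,130)
```

```text
xgrip 51.9 [ 0.5837 -0.0302  0.091 ] gap 0.0218 F 30.0 [-0.3 -0.8  0.2] [-0.05 -0.06  0.03]
up 52.9 [ 0.5836 -0.0302  0.1644] gap 0.0216 F 30.0 [-0.   1.1 -1.6] [-0.08 -0.05  0.04]
over block 54.6 [ 0.4814 -0.2892  0.1214] gap 0.0219 F 30.0 [ 0.3 -0.  -1.2] [-0.01 -0.05 -0.01]
placed 59.2 [ 0.4807 -0.2894  0.0669] gap 0.0217 F 30.0 [-2.2  0.7  4.8] [ 0.26  0.37 -0.01]
side
60 46 x [-13.  -3.  13.] y [-32. -20.  26.  31.  35.] z 66.0
70 21 x [-10.  -2.   8.] y [22. 24. 26. 27. 28.] z 75.0
80 19 x [-10.  -1.   8.] y [23. 24. 25. 26. 27.] z 85.0
90 27 x [-15.  -3.  12.] y [ 7. 17. 25. 26. 28.] z 96.0
100 71 x [-17.   0.  16.] y [-23.   9.  13.  24.  27.] z 107.0
110 58 x [-16.   3.  16.] y [-21.  -1.   6.  11.  25.] z 112.0
120 21 x [-18.  11.  17.] y [-5.  8. 10. 10. 13.] z 125.0
```

Contact came at the parked height, with the ledges on the block. I'll release, retreat, and check both ends by depth.

Run:
```python
from hole import *
p=state()["ee_pos"]; gripper_open(); move_l([*p[:2],.20],.2); st("clear")
d=get_image("wrist"); P=cloud(d); c=(.4806,-.2893)
for n,zs,r in (("block",(.057,.0635),.07),("tongs",(.1,.118),.045),("ledge",(.064,.071),.05)):
    N,b,qq=rect(P,*zs,c,r); print(n,N,np.round(b[0],1),np.round(b[1],1),round(b[2],1),np.percentile(qq[:,2],[10,50,90]).round(4))
meas("side",[.5839,-.0297],-16.8,14,42,90,8); meas("top",[.5839,-.0297],-16.8,14,42,90,8)
print(state()["time"])
```

```text
clear 61.2 [ 0.4804 -0.2892  0.1986] gap 0.0877 F 0.0 [-0.1 -0.   0.7] [-0.08 -0.11  0.06]
block 1741 [ 480.6 -289.6] [56.  84.4] 8.8 [0.0601 0.0611 0.0621]
tongs 964 [ 480.4 -290.2] [20.5 51.2] 8.7 [0.1058 0.1092 0.1106]
ledge 246 [ 480.6 -290.4] [25.2 71.2] 9.1 [0.0644 0.0653 0.0665]
side
42 30 x [-13.  -4.  13.] y [-51.  -5.   5.  12.  51.] z 43.0
50 15 x [-10.  -6.  -0.] y [-5.  1.  5.  7.  9.] z 54.0
58 16 x [-10.  -7.   0.] y [-8. -2.  2.  6.  9.] z 62.0
66 18 x [-10.  -5.   4.] y [-5. -0.  5.  7.  8.] z 71.0
74 16 x [-9. -2.  5.] y [-6. -2.  2.  4.  8.] z 74.0
top
42 105 x [-13.  -3.  12.] y [-52. -27.  -3.  28.  54.] z 44.0
50 6 x [-10.  -7.   3.] y [-7. -6. -4.  2.  7.] z 55.0
58 6 x [-10.  -7.   3.] y [-6. -6. -4. -3.  0.] z 62.0
66 18 x [-10.  -3.   6.] y [-6. -2.  2.  6.  9.] z 72.0
74 17 x [-8. -3.  6.] y [-4. -1.  1.  4.  7.] z 76.0
61.3583
```

The tongs are parked as they were at the start (ledge tops at z≈66), and the bulb is upright in the lamp with its top at z≈74. The gripper is clear, so I'm handing in.

```bash
python3 -c "
from bench import *
print(job_done())"
```

```text
the job is handed in; nothing more can be done
None
```

The job is handed in at about 61 s: the bulb, carried by its glass, is seated in the lamp (14 N final push) and the tongs are back on their ledges, though the fingertips were really about 25 mm above the reported TCP, so early closes missed, one pressing on the tongs' top with about 13 N.

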